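# Gauge two sensor sleeves and reject the undersized one

### The arm

A 6-joint arm with a two-finger parallel gripper is mounted at the origin on the work surface. World frame = base frame: x ahead of the robot, y to its left, z up, the work surface at z = 0. Lengths are in m, angles in rad, forces in N, time in s.
With the tool pointing down it reaches from about 0.3 to 0.875 m from the base axis. Payload 6.4 kg.
Tool frame: the origin (TCP) lies midway between the tips of the shut fingers; the grasp point (between the pads) lies 19 mm behind it; z points along the fingers, y is the line along which they close (so a half turn about z gives the same grasp; the last joint's range is limited). The gripper opens to 88 mm and grips with 3 to 60 N. Pads are 18 mm wide; open, the fingers measure 123 mm over their backs; the gripper's body (75 mm by 187 mm) begins 45 mm behind the grasp point.
Start: joints at [1.089, 0.181, 1.607, -0, 1.354, -0.206], TCP at [0.157, 0.553, 0.239] pointing down, gripper open.
Joint ranges: [-2.99, 2.99], [-0.89, 2.07], [0.3, 2.58], [-1.14, 4.28], [0, 2.63], [-3.12, 3.12]. Speed limits (rad/s): [2.57, 2.57, 3.01, 3.14, 3.14, 3.14].

### API

Orientations are given as a rotation vector (axis times angle).
In Python, from rig import sense, cams, r gives the robot as it stands.
- The arm moves only by the tool move_arm, never from a script. Its argument "rows" is a list of rows, each an object of numbers: "grip": the opening, from 0 (shut) to 1 (fully open); "tx", "ty", "tz": the shift along the tool's x, y, z in cm; "wx", "wy", "wz": the turn, a rotation vector about the tool's x, y, z in degrees. In form: [{"grip": .., "tx": .., "ty": .., "tz": .., "wx": .., "wy": .., "wz": ..}, ...]. A call has 1 to 12 rows; each row shifts and turns the commanded pose from where the row before left it, along the tool's axes as they then stand; what a row does not reach is not made up. A row lasts 1/8 s, in which the tool goes at most 62.5 mm and 10.7 degrees, less where a joint would pass 70% of its speed; a pose out of reach is approached as far as the arm can. A call with a gripper value outside its range is refused whole. The fingers move at their own pace and stop on an object; "force" is the grip in N (left out, the last holds). Time passes only in rows, so rows that do not move let the fingers close. It gives the time, the measured TCP pose, the force, the opening and the grip force at its end, in the units of the state.
- sense(): the state, without advancing time (a new reading comes with each control period).
- cams.snapshot(name): name is "side" or "top"; returns (picture, depth): 480x640x3 uint8, red, green, blue; 480x640 float32, m along the optical axis (not along the pixel's ray), 0 where there is no reading.
- cams.camera_info(name): a dict with "intrinsics" (3x3 intrinsics, pixels), "world_to_cam" (4x4, takes a point from world to camera coordinates). Camera axes: x right, y down, z forward; pixel columns grow to the right and rows downward; lengths in m; the calibration is good to about 2 mm. A picture is of the moment at which its call begins. camera_info takes no time and is no camera call.
- r.finish_job(): hands the job in; it is judged then, once.
The state is a dict: "clock": time; "q": joint angles; "qd": joint speeds; "effort": joint torques, N m; "position": TCP position; "eef_rot": TCP orientation; "force": force on the tool from outside, world axes, zero at the start; "wrist_torque": the same for the moment, N m; "grip_width": finger opening in m; "finger_force": force on a finger pad.
Only numpy, scipy, OpenCV 4.12 (cv2) and the standard library are available. Lean on these libraries where they do the work, as an engineer would, in place of code of your own. Each camera call takes 0.05 s, during which the arm holds its last target. There are 200 camera calls.

### The job

Check the two aluminium sleeves on the bench mat with the green-handled go gauge: first try the held gauge at the small bore, touching the pin's nose down on the middle of its mouth, where it will not go in. Then put the pin into the large bore, right down until the flange sits on the sleeve, and leave it standing there as a mark, that sleeve upright about where it was. Last, set the small-bored sleeve upright in the red reject tray; set it down rather than dropping it in from above.

Things in the scene. Friction and masses are not known exactly. Their poses are not given: they have to be found in the camera images.
- gauge: Go gauge: green round handle 22 mm wide, z = 4 to 49 mm; steel flange 34 mm wide, z = 0 to 4; steel pin 19 mm wide, 34 mm long below the flange, its last 11 mm tapering to a 10 mm nose. Origin on the axis at the flange's underside, z up. About 120 g. Starts upright in a fixed black stand (75 x 75 x 42 mm), flange on its top, with 3 mm of play around the pin; lifts straight out.
- sleeve_wide: Good sleeve: loose plain aluminium ring standing on the mat, 50 mm outside diameter, 40 mm tall, with the large through bore, 23 mm, which takes the gauge pin with 2 mm of play all round. Origin at the centre of the underside, z up; the gauge is home when its origin is 40 mm above. About 170 g; slides a little if nudged.
- sleeve_narrow: Undersized sleeve: the same aluminium ring, 50 mm outside diameter, 40 mm tall, but with a through bore of only 9 mm (the small hole), which the pin cannot enter: with its nose on the mouth the gauge's origin is 74 mm above this one's. Loose, standing on the mat. Origin at the centre of the underside, z up. About 200 g.
- reject_tray: Red plastic reject tray, open on top, fixed: 170 x 170 mm, 25 mm tall, walls and floor 4 mm thick. Origin at the centre of its underside, z up, x and y along its sides.
There are look-alikes about, which are no part of the job. What is shaped like the gauge but blue or brown is not meant.

How it is judged:
On the way, in this order (a step that is already met when the one before it is completed fails the run):
1. the held gauge is tried, upright, at the small bore: its nose on or within 6 mm of the mouth, axes within 10 mm (horizontal distance between gauge and sleeve_narrow below 0.01 m and z of gauge in the frame of sleeve_narrow between 0.066 and 0.08 m and angle between gauge's own z axis and vertical below 0.17 rad and contact force between the fingers and gauge above 0.5 N), for 0.1 s.
2. the gauge stands fully home in the sleeve it fits, let go, the other sleeve not yet in the tray (horizontal distance between gauge and sleeve_wide below 0.01 m and z of gauge in the frame of sleeve_wide between 0.034 and 0.044 m and angle between each of gauge, sleeve_wide's own z axis and vertical below 0.17 rad and contact force between the fingers and gauge below 0.05 N and not (x of sleeve_narrow in the frame of reject_tray between -0.06 and 0.06 m and y of sleeve_narrow in the frame of reject_tray between -0.06 and 0.06 m)), for 0.2 s.
At the end, for the whole second after the job is handed in: Gauge home in the wide-bored sleeve (axes within 10 mm, flange within 4 to 6 mm of its top), both upright to 10 degrees, that sleeve within 50 mm of its start; narrow-bored sleeve upright to 10 degrees on the tray's floor, within 60 mm of its centre along each side; all released, at rest (horizontal distance between gauge and sleeve_wide below 0.01 m and z of gauge in the frame of sleeve_wide between 0.034 and 0.044 m and angle between each of gauge, sleeve_wide, sleeve_narrow's own z axis and vertical below 0.17 rad and distance of sleeve_wide from where it was at the start of the episode below 0.05 m and height (world z) of sleeve_wide below 0.01 m and x of sleeve_narrow in the frame of reject_tray between -0.06 and 0.06 m and y of sleeve_narrow in the frame of reject_tray between -0.06 and 0.06 m and z of sleeve_narrow in the frame of reject_tray between -0.005 and 0.012 m and linear speed of each of gauge, sleeve_wide, sleeve_narrow below 0.02 m/s); the robot touches nothing.
It fails at once if the small-bored sleeve is let go more than about 40 mm above the tray's floor (x of sleeve_narrow in the frame of reject_tray between -0.06 and 0.06 m and y of sleeve_narrow in the frame of reject_tray between -0.06 and 0.06 m and z of sleeve_narrow in the frame of reject_tray above 0.045 m and contact force between the fingers and sleeve_narrow below 0.05 N).
It also fails if it takes over 72 s, if anything falls off the work surface, if the arm or the gripper's body presses on something with over 40 N, if the wrist force passes 120 N, or if a joint passes its speed limit or range.

## Working session

There is one attempt and no reset: what is moved stays moved. The work goes in short steps, Python scripts to look and compute and a tool call to move; the robot and the scene stay as the last step left them, time stands still between calls to the robot, and variables do not carry over. Pictures are saved under pics/ and viewed, at most 10 in all, crops included, and the job is handed in when it is done.

Besides the shell and the picture viewer there is one more tool, called after "Emit:" as a command line: name --argument value ..., lists and objects as JSON in quotes. move_arm: Moves the arm, as the interface text tells. Its arguments: {"type":"object","properties":{"rows":{"type":"array"},"force":{"type":"number"}},"required":["rows"]}

```bash
mkdir -p pics; cat > h.py <<'E'
import numpy as np,cv2
from rig import sense,cams,r
from scipy.spatial.transform import Rotation as R
def snap(n,f=None):
    p,d=cams.snapshot(n)
    if f: cv2.imwrite('pics/'+f,p[:,:,::-1])
    return p,d
def ray(n,u,v,z):
    c=cams.camera_info(n);K=np.array(c['intrinsics']);T=np.array(c['world_to_cam'])
    Rm=T[:3,:3];o=-Rm.T@T[:3,3];d=Rm.T@np.linalg.inv(K)@[u,v,1]
    return o+d*(z-o[2])/d[2]
def cloud(n,d):
    c=cams.camera_info(n);K=np.array(c['intrinsics']);T=np.array(c['world_to_cam'])
    v,u=np.mgrid[:480,:640];P=np.stack([(u-K[0,2])/K[0,0]*d,(v-K[1,2])/K[1,1]*d,d],-1)
    return (P-T[:3,3])@T[:3,:3]
E
python3 - <<'E'
from h import *
a,d=snap('top','top.png');np.savez('t0',p=a,d=d);b,e=snap('side','side.png');np.savez('s0',p=b,d=e)
s=sense();print(s['clock'],s['position'],s['eef_rot'],s['force'])
for n in('top','side'):
  c=cams.camera_info(n);T=np.array(c['world_to_cam']);print(n,-T[:3,:3].T@T[:3,3],T[2,:3],c['intrinsics'][0][0])
E
```

```text
0.1 [0.15633545 0.55286998 0.23793117] [-4.31818643e-01 -3.11124091e+00  2.18268981e-03] [-0.54750214 -0.01570312 -0.35373208]
top [0.41596542 0.02515934 0.98454591] [ 0.13536488 -0.01058089 -0.99073932] 524.1382822688294
side [ 0.24979194 -0.54167397  0.57134795] [ 0.33446781  0.70738277 -0.62268844] 469.89608275055315
```

View pics/top.png

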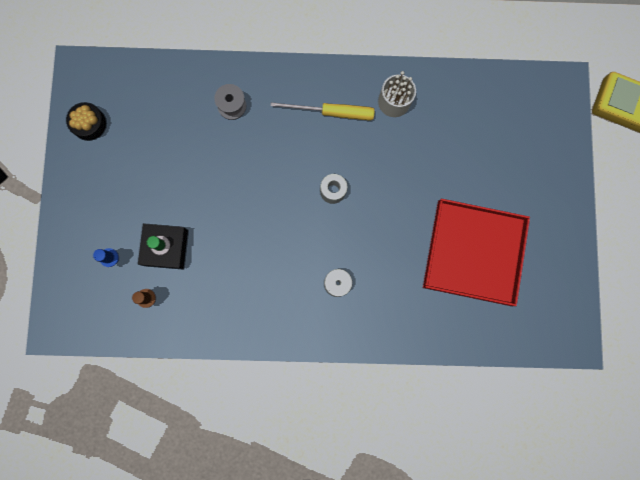

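View pics/side.png

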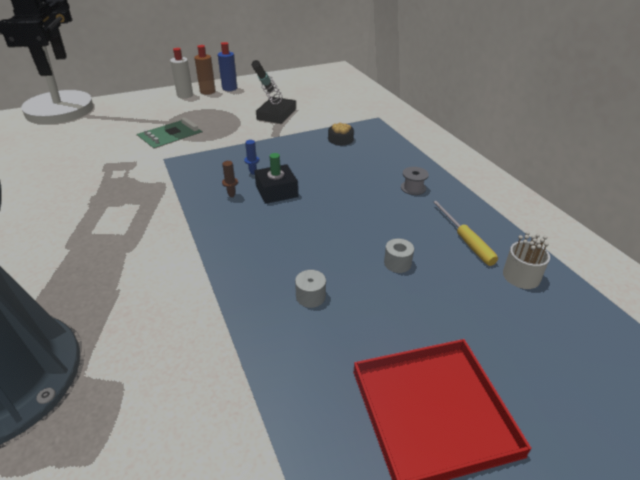

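The top view shows the candidates. Green-handled gauge at (155,243) in the black stand, with look-alikes in blue (103,257) and brown (142,298); only the green one fits. Aluminium rings at (334,188), large bore so wide, and (338,282), small hole so narrow. The grey spool at (230,98) is flanged and dark, so it is not meant. The red tray is at (477,252). I'll measure these and confirm them in one crop.

```bash
python3 - <<'E'
from h import *
t=np.load('t0.npz');s=np.load('s0.npz')
p=t['p'];q=s['p']
def cen(m,box):
    k=np.zeros_like(m);x0,x1,y0,y1=box;k[y0:y1,x0:x1]=m[y0:y1,x0:x1]
    c=max(cv2.findContours(k.astype(np.uint8),0,2)[0],key=cv2.contourArea);return c
W=cloud('top',t['d']);WS=cloud('side',s['d'])
for nm,box in(('wide',(312,356,166,212)),('narrow',(318,362,262,306))):
    x0,x1,y0,y1=box;w=W[y0:y1,x0:x1]
    m=np.zeros((480,640),bool);m[y0:y1,x0:x1]=(abs(w[...,2]-.04)<.007)&(p[y0:y1,x0:x1].min(-1)>110)
    c=cen(m,box);(u,v),rr=cv2.minEnclosingCircle(c);print(nm,'top px',u,v,rr,ray('top',u,v,.04),np.median(W[m],0))
for nm,box in(('wide',(380,420,235,275)),('narrow',(290,332,266,310))):
    x0,x1,y0,y1=box;w=WS[y0:y1,x0:x1]
    m=np.zeros((480,640),bool);m[y0:y1,x0:x1]=(abs(w[...,2]-.04)<.005)
    c=cen(m,box);e=cv2.fitEllipse(c);print(nm,'side',e,ray('side',*e[0],.04))
# green
for n,im,D,box in(('top',p,W,(140,190,225,270)),('side',q,WS,(262,290,145,180))):
    h=cv2.cvtColor(im,cv2.COLOR_RGB2HSV);m=(abs(h[...,0].astype(int)-65)<20)&(h[...,1]>100)
    c=cen(m,box);x=c[:,0];print(n,'green',x.min(0),x.max(0));pts=D[m&(D[...,2]>.02)]
    k=np.zeros((480,640),bool);k[box[2]:box[3],box[0]:box[1]]=1;mm=m&k
    z=D[mm][:,2];print(z.min(),z.max());tp=mm&(D[...,2]>z.max()-.008)
    (u,v),rr=cv2.minEnclosingCircle(cen(tp,box));print('topface',u,v,rr,ray(n,u,v,.091),D[tp].mean(0))
# black stand top
x0,x1,y0,y1=130,195,218,275
m=np.zeros((480,640),bool);m[y0:y1,x0:x1]=(abs(W[y0:y1,x0:x1,2]-.042)<.006)
c=cen(m,(x0,x1,y0,y1));e=cv2.minAreaRect(c);print('stand',e,ray('top',*e[0],.042))
h=cv2.cvtColor(p,cv2.COLOR_RGB2HSV);m=((h[...,0]<8)|(h[...,0]>172))&(h[...,1]>150)
c=cen(m,(400,560,180,320));e=cv2.minAreaRect(c);b=cv2.boxPoints(e);print('tray',e,ray('top',*e[0],.025));B=[ray('top',*x,.025)[:2] for x in b];print(np.round(B,3))
cr=np.hstack([cv2.resize(p[y:y+70,x:x+90],None,fx=4.4,fy=4.4,interpolation=2) for x,y in((110,210),)]+[cv2.resize(p[160:310,300:375],(396,308))])
cv2.imwrite('pics/crop.png',cr[:,:,::-1])
E
```

```text
wide top px 333.6097412109375 186.46340942382812 13.40109920501709 [ 0.64124917 -0.02574182  0.04      ] [ 0.64075954 -0.02602079  0.04079576]
narrow top px 337.9603576660156 282.2510986328125 13.782492637634277 [ 0.46520629 -0.03696848  0.04      ] [ 0.46520555 -0.03703622  0.04094531]
wide side ((399.542236328125, 248.19752502441406), (18.86347770690918, 27.98617935180664), 98.06007385253906) [ 0.63815524 -0.02916046  0.04      ]
narrow side ((310.2293701171875, 280.95477294921875), (22.2528133392334, 30.253864288330078), 89.26722717285156) [ 0.46283839 -0.04038595  0.04      ]
top green [146 236] [164 249]
0.016060495917413264 0.9845459067861755
topface 162.0 247.0 9.999999747378752e-05 [0.51483148 0.26845609 0.091     ] [0.41596542 0.02515934 0.98454591]
side green [270 153] [278 174]
0.04930901212597208 0.09230629381531524
topface 274.19696044921875 156.0757598876953 4.332754135131836 [0.52047396 0.27891026 0.091     ] [0.52088782 0.28052552 0.08979559]
stand ((160.98020935058594, 245.197998046875), (43.18461227416992, 41.99057388305664), 5.710593223571777) [0.52347236 0.28383719 0.042     ]
tray ((476.98077392578125, 252.09616088867188), (96.48914337158203, 91.19400787353516), 11.30993366241455) [ 0.52830592 -0.29415596  0.025     ]
[[ 0.461 -0.19 ]
 [ 0.629 -0.224]
 [ 0.597 -0.401]
 [ 0.431 -0.363]]
```

View pics/crop.png

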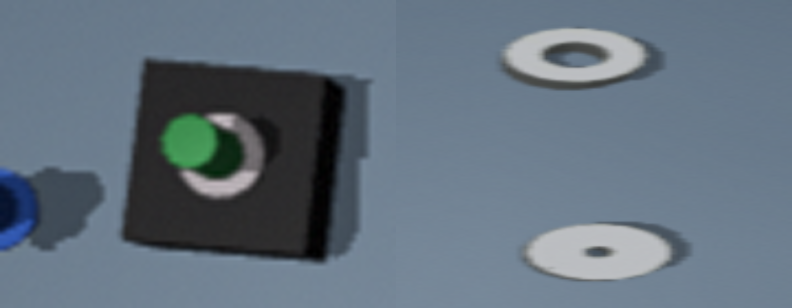

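The crop confirms all three: the green-handled gauge in the stand, the large-bore ring above, the small-holed ring below.

```bash
cat >> h.py <<'E'
def to(x,y,z):
    s=sense();M=R.from_rotvec(s['eef_rot']).as_matrix()
    print('t',s['clock'],'pos',s['position'].round(4),'F',np.round(s['force'],1),'w',s['grip_width'],s['finger_force'])
    print('cm',(M.T@(np.array([x,y,z])-s['position'])*100).round(2),'axes x,y,z',M.T.round(3).tolist())
    print('tilt fix (deg, tool)',np.degrees(np.cross([0,0,1],M.T@[0,0,-1])).round(2))
E
python3 - <<'E'
from h import *
print(ray('top',153.2,242,.091), ray('top',142,298,.08),ray('top',103,257,.08))
to(.521,.283,.15)
E
```

```text
[0.52303038 0.28399788 0.091     ] [0.4275901  0.29990004 0.08      ] [0.49598902 0.37160321 0.08      ]
t 0.1 pos [0.1563 0.5529 0.2379] F [-0.5 -0.  -0.4] w 0.08826245855659558 0.0
cm [-42.44 -16.02   8.8 ] axes x,y,z [[-0.962, 0.272, 0.0], [0.272, 0.962, -0.001], [-0.001, -0.001, -1.0]]
tilt fix (deg, tool) [-0.08 -0.02  0.  ]
```

Emit:
move_arm --rows '[{"grip":0.5,"tx":-4.2,"ty":-1.6},{"grip":0.5,"tx":-4.2,"ty":-1.6},{"grip":0.5,"tx":-4.2,"ty":-1.6},{"grip":0.5,"tx":-4.2,"ty":-1.6},{"grip":0.5,"tx":-4.2,"ty":-1.6},{"grip":0.5,"tx":-4.2,"ty":-1.6},{"grip":0.5,"tx":-4.2,"ty":-1.6},{"grip":0.5,"tx":-4.2,"ty":-1.6},{"grip":0.5,"tx":-4.2,"ty":-1.6},{"grip":0.5,"tx":-4.2,"ty":-1.6,"tz":4},{"grip":0.5,"tz":4},{"grip":0.5}]' --force 25

```text
validation failed for argument at $.ro...
```

```bash
python3 - <<'E'
from h import *
to(.522,.2815,.056)
a,d=snap('top','t1.png');b,e=snap('side')
cr=np.hstack([cv2.resize(a[190:310,90:250],(640,480)),])
cv2.imwrite('pics/c1.png',cv2.resize(b[100:230,190:360],(680,520))[:,:,::-1])
E
```

```text
t 0.1 pos [0.1563 0.5529 0.2379] F [-0.5 -0.  -0.4] w 0.08826245855659558 0.0
cm [-42.58 -16.13  18.2 ] axes x,y,z [[-0.962, 0.272, 0.0], [0.272, 0.962, -0.001], [-0.001, -0.001, -1.0]]
tilt fix (deg, tool) [-0.08 -0.02  0.  ]
```

View pics/c1.png

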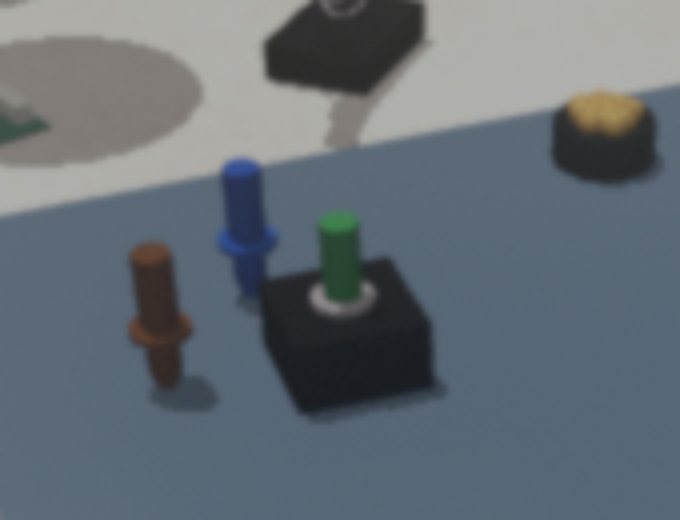

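The crop shows the scene unchanged: green gauge in its stand at crop (340,260), blue at (243,230), brown at (155,310). The call was refused, so I'll resend with every key in each row.

Emit:
move_arm --rows '[{"grip":0.5,"tx":-4.2,"ty":-1.6,"tz":0,"wx":0,"wy":0,"wz":0},{"grip":0.5,"tx":-4.2,"ty":-1.6,"tz":0,"wx":0,"wy":0,"wz":0},{"grip":0.5,"tx":-4.2,"ty":-1.6,"tz":0,"wx":0,"wy":0,"wz":0},{"grip":0.5,"tx":-4.2,"ty":-1.6,"tz":0,"wx":0,"wy":0,"wz":0},{"grip":0.5,"tx":-4.2,"ty":-1.6,"tz":0,"wx":0,"wy":0,"wz":0},{"grip":0.5,"tx":-4.2,"ty":-1.6,"tz":0,"wx":0,"wy":0,"wz":0},{"grip":0.5,"tx":-4.2,"ty":-1.6,"tz":0,"wx":0,"wy":0,"wz":0},{"grip":0.5,"tx":-4.2,"ty":-1.6,"tz":0,"wx":0,"wy":0,"wz":0},{"grip":0.5,"tx":-4.2,"ty":-1.6,"tz":0,"wx":0,"wy":0,"wz":0},{"grip":0.5,"tx":-4.2,"ty":-1.6,"tz":4,"wx":0,"wy":0,"wz":0},{"grip":0.5,"tx":0,"ty":0,"tz":4,"wx":0,"wy":0,"wz":0},{"grip":0.5,"tx":0,"ty":0,"tz":0,"wx":0,"wy":0,"wz":0}]' --force 25

```text
clock: 1.7
position: [0.5148, 0.2836, 0.155]
eef_rot: [-0.433, -3.104, 0.005]
force: [0.1, 0.5, 0.5]
grip_width: 0.0445
finger_force: 0.0
```

```bash
python3 - <<'E'
from h import *
to(.522,.2815,.056)
E
```

```text
t 1.7 pos [0.5148 0.2836 0.155 ] F [0.1 0.5 0.5] w 0.044464819429694706 0.0
cm [-0.82  0.04  9.89] axes x,y,z [[-0.962, 0.273, 0.007], [0.273, 0.962, -0.004], [-0.008, -0.002, -1.0]]
tilt fix (deg, tool) [-0.25 -0.39  0.  ]
```

Emit:
move_arm --rows '[{"grip":0.5,"tx":-0.8,"ty":0,"tz":2.9,"wx":0,"wy":0,"wz":0},{"grip":0.5,"tx":0,"ty":0,"tz":2,"wx":0,"wy":0,"wz":0},{"grip":0.5,"tx":0,"ty":0,"tz":0,"wx":0,"wy":0,"wz":0},{"grip":0.5,"tx":0,"ty":0,"tz":0,"wx":0,"wy":0,"wz":0}]'

```text
clock: 2.2
position: [0.5251, 0.2833, 0.1109]
eef_rot: [0.431, 3.111, 0.001]
force: [0.3, 0.1, 0.9]
grip_width: 0.0441
finger_force: 0.0
```

```bash
python3 - <<'E'
from h import *
to(.522,.2815,.056)
E
```

```text
t 2.2 pos [0.5251 0.2833 0.1109] F [0.3 0.1 0.9] w 0.04414333496720354 0.0
cm [ 0.26 -0.27  5.49] axes x,y,z [[-0.962, 0.272, -0.001], [0.272, 0.962, 0.001], [0.001, 0.0, -1.0]]
tilt fix (deg, tool) [ 0.04  0.06 -0.  ]
```

Emit:
move_arm --rows '[{"grip":0.5,"tx":0.2,"ty":-0.2,"tz":0,"wx":0,"wy":0,"wz":0},{"grip":0.5,"tx":0,"ty":0,"tz":2,"wx":0,"wy":0,"wz":0},{"grip":0.5,"tx":0,"ty":0,"tz":2,"wx":0,"wy":0,"wz":0},{"grip":0.5,"tx":0,"ty":0,"tz":1.5,"wx":0,"wy":0,"wz":0},{"grip":0.5,"tx":0,"ty":0,"tz":0,"wx":0,"wy":0,"wz":0},{"grip":0.5,"tx":0,"ty":0,"tz":0,"wx":0,"wy":0,"wz":0},{"grip":0.1,"tx":0,"ty":0,"tz":0,"wx":0,"wy":0,"wz":0},{"grip":0.1,"tx":0,"ty":0,"tz":0,"wx":0,"wy":0,"wz":0},{"grip":0.1,"tx":0,"ty":0,"tz":0,"wx":0,"wy":0,"wz":0},{"grip":0.1,"tx":0,"ty":0,"tz":0,"wx":0,"wy":0,"wz":0},{"grip":0.1,"tx":0,"ty":0,"tz":0,"wx":0,"wy":0,"wz":0},{"grip":0.1,"tx":0,"ty":0,"tz":0,"wx":0,"wy":0,"wz":0}]' --force 25

```text
clock: 3.7
position: [0.5229, 0.2817, 0.0554]
eef_rot: [0.432, 3.111, 0.001]
force: [-0.0, 1.4, 5.3]
grip_width: 0.0213
finger_force: 25.0
```

```bash
python3 - <<'E'
from h import *
to(.522,.2815,.18)
E
```

```text
t 3.7 pos [0.5229 0.2817 0.0554] F [-0.   1.4  5.3] w 0.021255437155745818 24.999350672587752
cm [  0.07  -0.04 -12.46] axes x,y,z [[-0.962, 0.272, -0.001], [0.272, 0.962, 0.001], [0.001, 0.001, -1.0]]
tilt fix (deg, tool) [ 0.06  0.06 -0.  ]
```

Emit:
move_arm --rows '[{"grip":0.1,"tx":0,"ty":0,"tz":-2,"wx":0,"wy":0,"wz":0},{"grip":0.1,"tx":0,"ty":0,"tz":-4,"wx":0,"wy":0,"wz":0},{"grip":0.1,"tx":0,"ty":0,"tz":-4,"wx":0,"wy":0,"wz":0},{"grip":0.1,"tx":-0.3,"ty":-3.2,"tz":-2,"wx":0,"wy":0,"wz":0},{"grip":0.1,"tx":-0.5,"ty":-5,"tz":0,"wx":0,"wy":0,"wz":0},{"grip":0.1,"tx":-0.5,"ty":-5,"tz":0,"wx":0,"wy":0,"wz":0},{"grip":0.1,"tx":-0.5,"ty":-5,"tz":0,"wx":0,"wy":0,"wz":0},{"grip":0.1,"tx":-0.5,"ty":-5,"tz":0,"wx":0,"wy":0,"wz":0},{"grip":0.1,"tx":-0.4,"ty":-5,"tz":0,"wx":0,"wy":0,"wz":0},{"grip":0.1,"tx":-0.3,"ty":-4.3,"tz":2,"wx":0,"wy":0,"wz":0},{"grip":0.1,"tx":0,"ty":0,"tz":3,"wx":0,"wy":0,"wz":0},{"grip":0.1,"tx":0,"ty":0,"tz":0,"wx":0,"wy":0,"wz":0}]'

```text
clock: 5.2
position: [0.46, -0.0393, 0.1224]
eef_rot: [-0.433, -3.105, -0.002]
force: [-0.1, -0.3, -2.1]
grip_width: 0.0212
finger_force: 25.0
```

Emit:
move_arm --rows '[{"grip":0.1,"tx":0,"ty":0,"tz":0,"wx":0,"wy":0,"wz":0},{"grip":0.1,"tx":0,"ty":0,"tz":0,"wx":0,"wy":0,"wz":0}]'

```text
clock: 5.45
position: [0.4635, -0.0392, 0.1258]
eef_rot: [0.43, 3.11, -0.001]
force: [-0.1, -0.1, -1.2]
grip_width: 0.0215
finger_force: 25.0
```

```bash
python3 - <<'E'
from h import *
to(.464,-.0387,.105)
a,d=snap('top');b,e=snap('side');np.savez('s1',p=b,d=e);np.savez('t1',p=a,d=d)
cv2.imwrite('pics/c2.png',np.hstack([cv2.resize(b[170:330,230:350],(390,520)),cv2.resize(a[210:330,290:380],(390,520))])[:,:,::-1])
E
```

```text
t 5.45 pos [ 0.4635 -0.0392  0.1258] F [-0.1 -0.1 -1.2] w 0.021462778367272034 24.98852888122201
cm [-0.03  0.07  2.08] axes x,y,z [[-0.963, 0.271, -0.002], [0.271, 0.963, -0.0], [0.002, -0.001, -1.0]]
tilt fix (deg, tool) [-0.01  0.1   0.  ]
```

View pics/c2.png

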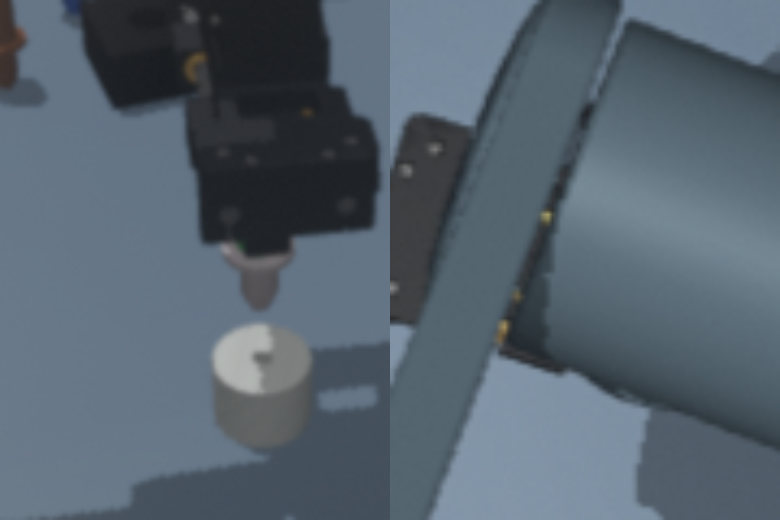

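The side crop shows the gauge held upright, its nose at crop (259,308), directly over the small bore at (262,357). Now lower it.

Emit:
move_arm --rows '[{"grip":0.1,"tx":0,"ty":0,"tz":1.5,"wx":0,"wy":0,"wz":0},{"grip":0.1,"tx":0,"ty":0,"tz":1.2,"wx":0,"wy":0,"wz":0},{"grip":0.1,"tx":0,"ty":0,"tz":0.7,"wx":0,"wy":0,"wz":0},{"grip":0.1,"tx":0,"ty":0,"tz":0.2,"wx":0,"wy":0,"wz":0},{"grip":0.1,"tx":0,"ty":0,"tz":0,"wx":0,"wy":0,"wz":0},{"grip":0.1,"tx":0,"ty":0,"tz":0,"wx":0,"wy":0,"wz":0},{"grip":0.1,"tx":0,"ty":0,"tz":0,"wx":0,"wy":0,"wz":0}]'

```text
clock: 6.42
position: [0.463, -0.0396, 0.0891]
eef_rot: [0.432, 3.111, -0.0]
force: [-0.1, 0.6, -1.3]
grip_width: 0.0211
finger_force: 25.0
```

```bash
python3 - <<'E'
from h import *
to(.464,-.0387,.0872)
E
```

```text
t 6.425 pos [ 0.463  -0.0396  0.0891] F [-0.1  0.6 -1.3] w 0.021088695492228873 24.988569114357233
cm [-0.07  0.11  0.19] axes x,y,z [[-0.962, 0.272, -0.001], [0.272, 0.962, -0.0], [0.001, -0.0, -1.0]]
tilt fix (deg, tool) [-0.    0.04  0.  ]
```

Step down in small amounts until there is a contact force.

Emit:
move_arm --rows '[{"grip":0.1,"tx":0,"ty":0,"tz":0.1,"wx":0,"wy":0,"wz":0},{"grip":0.1,"tx":0,"ty":0,"tz":0.1,"wx":0,"wy":0,"wz":0},{"grip":0.1,"tx":0,"ty":0,"tz":0.05,"wx":0,"wy":0,"wz":0},{"grip":0.1,"tx":0,"ty":0,"tz":0,"wx":0,"wy":0,"wz":0},{"grip":0.1,"tx":0,"ty":0,"tz":0,"wx":0,"wy":0,"wz":0},{"grip":0.1,"tx":0,"ty":0,"tz":0,"wx":0,"wy":0,"wz":0}]'

```text
clock: 7.18
position: [0.4637, -0.0398, 0.0873]
eef_rot: [0.431, 3.11, -0.001]
force: [-0.5, 1.2, 7.4]
grip_width: 0.0211
finger_force: 25.0
```

Touched at 7 N, height as expected. Now lift and go over the wide sleeve.

Emit:
move_arm --rows '[{"grip":0.1,"tx":0,"ty":0,"tz":-1,"wx":0,"wy":0,"wz":0},{"grip":0.1,"tx":0,"ty":0,"tz":-2,"wx":0,"wy":0,"wz":0},{"grip":0.1,"tx":-2,"ty":0.7,"tz":-1,"wx":0,"wy":0,"wz":0},{"grip":0.1,"tx":-4,"ty":1.4,"tz":0,"wx":0,"wy":0,"wz":0},{"grip":0.1,"tx":-4,"ty":1.5,"tz":0,"wx":0,"wy":0,"wz":0},{"grip":0.1,"tx":-4,"ty":1.5,"tz":0,"wx":0,"wy":0,"wz":0},{"grip":0.1,"tx":-2.6,"ty":0.9,"tz":0,"wx":0,"wy":0,"wz":0},{"grip":0.1,"tx":0,"ty":0,"tz":1.5,"wx":0,"wy":0,"wz":0},{"grip":0.1,"tx":0,"ty":0,"tz":0,"wx":0,"wy":0,"wz":0},{"grip":0.1,"tx":0,"ty":0,"tz":0,"wx":0,"wy":0,"wz":0},{"grip":0.1,"tx":0,"ty":0,"tz":0,"wx":0,"wy":0,"wz":0}]'

```text
clock: 8.55
position: [0.6383, -0.0271, 0.1117]
eef_rot: [0.432, 3.111, -0.0]
force: [0.3, -1.1, -1.2]
grip_width: 0.0213
finger_force: 25.0
```

```bash
python3 - <<'E'
from h import *
to(.6397,-.0274,.105)
b,e=snap('side');np.savez('s2',p=b,d=e)
x=sense()['position'];c=cams.camera_info('side');K=np.array(c['intrinsics']);T=np.array(c['world_to_cam'])
for dz in(-.0134,-.0474):
  for z in(x[2]+dz,):
    q=K@(T[:3,:3]@[x[0],x[1],z]+T[:3,3]);print('pred',q[:2]/q[2])
W=cloud('side',e)
m=np.zeros((480,640),bool);m[235:275,380:425]=abs(W[235:275,380:425,2]-.04)<.005
el=cv2.fitEllipse(max(cv2.findContours(m.astype(np.uint8),0,2)[0],key=cv2.contourArea));print(el,ray('side',*el[0],.04))
cv2.imwrite('pics/c3.png',cv2.resize(b[190:290,350:450],(600,600),interpolation=cv2.INTER_CUBIC)[:,:,::-1])
E
```

```text
t 8.55 pos [ 0.6383 -0.0271  0.1117] F [ 0.3 -1.1 -1.2] w 0.021317719909465196 24.990470074117184
cm [-0.14  0.01  0.67] axes x,y,z [[-0.962, 0.273, -0.0], [0.273, 0.962, -0.0], [0.0, -0.0, -1.0]]
tilt fix (deg, tool) [-0.    0.02  0.  ]
pred [402.98343028 220.84233121]
pred [400.69616147 236.60880585]
((399.5470886230469, 248.2672576904297), (18.67893409729004, 27.720666885375977), 97.79439544677734) [ 0.63806233 -0.02932565  0.04      ]
```

View pics/c3.png

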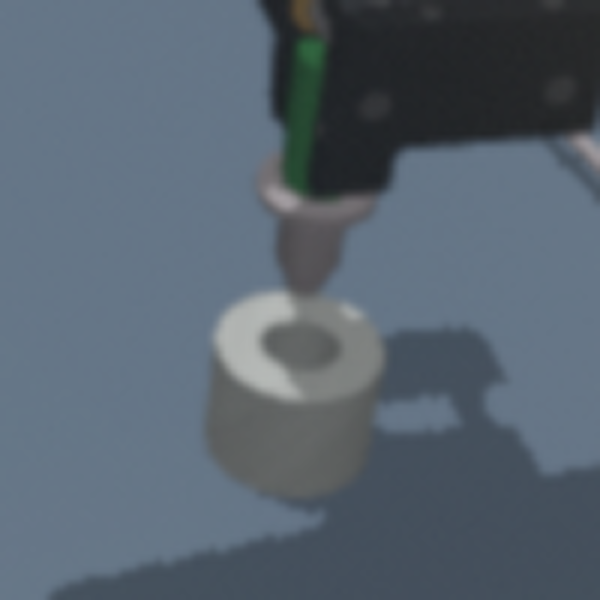

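The crop shows the pin over the wide sleeve: nose at (305,290), bore centre at (301,347). That leaves about 1 mm of correction, then I lower it.

Emit:
move_arm --rows '[{"grip":0.1,"tx":-0.14,"ty":0,"tz":1,"wx":0,"wy":0,"wz":0},{"grip":0.1,"tx":0,"ty":0,"tz":1,"wx":0,"wy":0,"wz":0},{"grip":0.1,"tx":0,"ty":0,"tz":0.6,"wx":0,"wy":0,"wz":0},{"grip":0.1,"tx":0,"ty":0,"tz":0.6,"wx":0,"wy":0,"wz":0},{"grip":0.1,"tx":0,"ty":0,"tz":0.3,"wx":0,"wy":0,"wz":0},{"grip":0.1,"tx":0,"ty":0,"tz":0,"wx":0,"wy":0,"wz":0},{"grip":0.1,"tx":0,"ty":0,"tz":0,"wx":0,"wy":0,"wz":0}]'

```text
clock: 9.48
position: [0.6402, -0.0273, 0.0764]
eef_rot: [0.432, 3.112, -0.0]
force: [0.7, 0.3, -0.3]
grip_width: 0.0211
finger_force: 25.0
```

```bash
python3 - <<'E'
from h import *
to(.6397,-.0274,.0535)
E
```

```text
t 9.475 pos [ 0.6402 -0.0273  0.0764] F [ 0.7  0.3 -0.3] w 0.021087007250263277 24.997033830732107
cm [ 0.05 -0.02  2.29] axes x,y,z [[-0.962, 0.272, -0.0], [0.272, 0.962, 0.0], [0.0, -0.0, -1.0]]
tilt fix (deg, tool) [ 0.    0.01 -0.  ]
```

Emit:
move_arm --rows '[{"grip":0.1,"tx":0,"ty":0,"tz":0.6,"wx":0,"wy":0,"wz":0},{"grip":0.1,"tx":0,"ty":0,"tz":0.6,"wx":0,"wy":0,"wz":0},{"grip":0.1,"tx":0,"ty":0,"tz":0.5,"wx":0,"wy":0,"wz":0},{"grip":0.1,"tx":0,"ty":0,"tz":0.4,"wx":0,"wy":0,"wz":0},{"grip":0.1,"tx":0,"ty":0,"tz":0.1,"wx":0,"wy":0,"wz":0},{"grip":0.1,"tx":0,"ty":0,"tz":0,"wx":0,"wy":0,"wz":0},{"grip":0.1,"tx":0,"ty":0,"tz":0,"wx":0,"wy":0,"wz":0}]'

```text
clock: 10.35
position: [0.64, -0.0274, 0.0542]
eef_rot: [-0.432, -3.111, 0.0]
force: [0.3, 0.6, -1.3]
grip_width: 0.0213
finger_force: 25.0
```

```bash
python3 - <<'E'
from h import *
to(.6397,-.0274,.0535)
E
```

```text
t 10.35 pos [ 0.64   -0.0274  0.0542] F [ 0.3  0.6 -1.3] w 0.02134636809496749 24.99552184715867
cm [ 0.03 -0.01  0.07] axes x,y,z [[-0.962, 0.272, 0.0], [0.272, 0.962, -0.0], [-0.0, -0.0, -1.0]]
tilt fix (deg, tool) [-0.01 -0.02  0.  ]
```

Emit:
move_arm --rows '[{"grip":0.1,"tx":0,"ty":0,"tz":0.1,"wx":0,"wy":0,"wz":0},{"grip":0.1,"tx":0,"ty":0,"tz":0,"wx":0,"wy":0,"wz":0},{"grip":0.5,"tx":0,"ty":0,"tz":0,"wx":0,"wy":0,"wz":0},{"grip":0.5,"tx":0,"ty":0,"tz":0,"wx":0,"wy":0,"wz":0},{"grip":0.5,"tx":0,"ty":0,"tz":0,"wx":0,"wy":0,"wz":0},{"grip":0.5,"tx":0,"ty":0,"tz":0,"wx":0,"wy":0,"wz":0},{"grip":0.5,"tx":0,"ty":0,"tz":-2,"wx":0,"wy":0,"wz":0},{"grip":0.5,"tx":0,"ty":0,"tz":-4,"wx":0,"wy":0,"wz":0},{"grip":0.9,"tx":0,"ty":0,"tz":-4,"wx":0,"wy":0,"wz":0},{"grip":0.9,"tx":4,"ty":-1.3,"tz":0,"wx":0,"wy":0,"wz":0},{"grip":0.9,"tx":4,"ty":-1.6,"tz":0,"wx":0,"wy":0,"wz":0},{"grip":0.9,"tx":4,"ty":-1.6,"tz":0,"wx":0,"wy":0,"wz":0}]'

```text
clock: 11.85
position: [0.5117, -0.0381, 0.1549]
eef_rot: [0.431, 3.11, -0.001]
force: [0.1, -0.1, 0.2]
grip_width: 0.0793
finger_force: 0.0
```

Emit:
move_arm --rows '[{"grip":0.9,"tx":4,"ty":-1.4,"tz":0,"wx":0,"wy":0,"wz":0},{"grip":0.9,"tx":0.6,"ty":0,"tz":3,"wx":0,"wy":0,"wz":0},{"grip":0.9,"tx":0,"ty":0,"tz":0,"wx":0,"wy":0,"wz":0},{"grip":0.9,"tx":0,"ty":0,"tz":0,"wx":0,"wy":0,"wz":0}]'

```text
clock: 12.35
position: [0.4656, -0.0392, 0.1247]
eef_rot: [0.431, 3.11, -0.001]
force: [0.8, -0.4, 0.3]
grip_width: 0.079
finger_force: 0.0
```

```bash
python3 - <<'E'
from h import *
b,e=snap('side')
W=cloud('side',e)
m=np.zeros((480,640),bool);m[260:310,285:337]=abs(W[260:310,285:337,2]-.04)<.005
el=cv2.fitEllipse(max(cv2.findContours(m.astype(np.uint8),0,2)[0],key=cv2.contourArea));print(el,ray('side',*el[0],.04))
to(.464,-.0387,.014)
cv2.imwrite('pics/c4.png',cv2.resize(b[160:320,250:450],(800,600))[:,:,::-1])
E
```

```text
((310.2212829589844, 281.05145263671875), (22.57984161376953, 30.179059982299805), 88.00776672363281) [ 0.46273837 -0.04058415  0.04      ]
t 12.4 pos [ 0.4658 -0.0393  0.1247] F [0.  0.3 0.3] w 0.07926378158946548 0.0
cm [2.100e-01 1.000e-02 1.107e+01] axes x,y,z [[-0.962, 0.272, -0.002], [0.272, 0.962, -0.0], [0.002, -0.001, -1.0]]
tilt fix (deg, tool) [-0.01  0.13  0.  ]
```

View pics/c4.png

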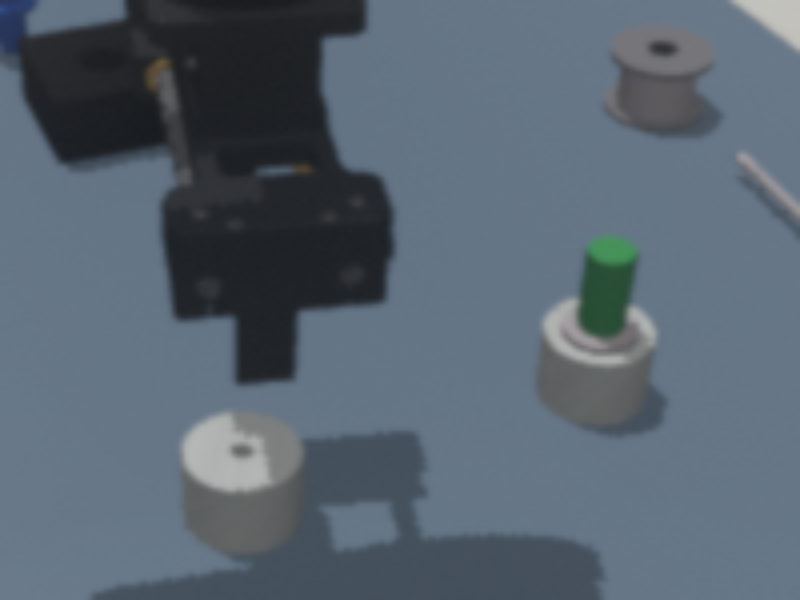

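The crop shows the gauge home in the wide sleeve at (605,310), flange on the sleeve, upright. The narrow sleeve stands at (242,480) below the open gripper. Now grip it.

Emit:
move_arm --rows '[{"grip":0.9,"tx":0.2,"ty":0,"tz":2.5,"wx":0,"wy":0,"wz":0},{"grip":0.9,"tx":0,"ty":0,"tz":3,"wx":0,"wy":0,"wz":0},{"grip":0.9,"tx":0,"ty":0,"tz":3,"wx":0,"wy":0,"wz":0},{"grip":0.9,"tx":0,"ty":0,"tz":2,"wx":0,"wy":0,"wz":0},{"grip":0.9,"tx":0,"ty":0,"tz":0.5,"wx":0,"wy":0,"wz":0},{"grip":0.9,"tx":0,"ty":0,"tz":0,"wx":0,"wy":0,"wz":0},{"grip":0.4,"tx":0,"ty":0,"tz":0,"wx":0,"wy":0,"wz":0},{"grip":0.4,"tx":0,"ty":0,"tz":0,"wx":0,"wy":0,"wz":0},{"grip":0.4,"tx":0,"ty":0,"tz":0,"wx":0,"wy":0,"wz":0},{"grip":0.4,"tx":0,"ty":0,"tz":0,"wx":0,"wy":0,"wz":0},{"grip":0.4,"tx":0,"ty":0,"tz":0,"wx":0,"wy":0,"wz":0}]' --force 25

```text
clock: 13.78
position: [0.4629, -0.0383, 0.0137]
eef_rot: [0.432, 3.111, 0.0]
force: [-1.1, 2.1, 6.4]
grip_width: 0.0498
finger_force: 25.0
```

```bash
python3 - <<'E'
from h import *
to(.528,-.295,.12)
s=np.load('s0.npz')['p'];h=cv2.cvtColor(s,cv2.COLOR_RGB2HSV);m=(((h[...,0]<8)|(h[...,0]>172))&(h[...,1]>150)).astype(np.uint8);m[:330]=0
c=max(cv2.findContours(m,0,2)[0],key=cv2.contourArea)[:,0]
for n,i in(('left',c[:,0].argmin()),('right',c[:,0].argmax())): print(n,c[i],ray('side',*c[i],.025))
E
```

```text
t 13.775 pos [ 0.4629 -0.0383  0.0137] F [-1.1  2.1  6.4] w 0.049776979305710546 24.99908742494881
cm [-13.27 -22.92 -10.62] axes x,y,z [[-0.962, 0.272, -0.001], [0.272, 0.962, 0.0], [0.001, 0.0, -1.0]]
tilt fix (deg, tool) [ 0.01  0.05 -0.  ]
left [355 363] [ 0.46108814 -0.20047012  0.025     ]
right [530 448] [ 0.59528277 -0.39363442  0.025     ]
```

Emit:
move_arm --rows '[{"grip":0.4,"tx":0,"ty":0,"tz":-2,"wx":0,"wy":0,"wz":0},{"grip":0.4,"tx":0,"ty":0,"tz":-3,"wx":0,"wy":0,"wz":0},{"grip":0.4,"tx":0,"ty":0,"tz":-2,"wx":0,"wy":0,"wz":0},{"grip":0.4,"tx":-1.3,"ty":-2.3,"tz":0,"wx":0,"wy":0,"wz":0},{"grip":0.4,"tx":-2.4,"ty":-4.1,"tz":0,"wx":0,"wy":0,"wz":0},{"grip":0.4,"tx":-2.4,"ty":-4.1,"tz":0,"wx":0,"wy":0,"wz":0},{"grip":0.4,"tx":-2.4,"ty":-4.1,"tz":0,"wx":0,"wy":0,"wz":0},{"grip":0.4,"tx":-2.4,"ty":-4.1,"tz":0,"wx":0,"wy":0,"wz":0},{"grip":0.4,"tx":-1.4,"ty":-2.8,"tz":0,"wx":0,"wy":0,"wz":0},{"grip":0.4,"tx":-0.9,"ty":-1.4,"tz":0,"wx":0,"wy":0,"wz":0},{"grip":0.4,"tx":0,"ty":0,"tz":0,"wx":0,"wy":0,"wz":0},{"grip":0.4,"tx":0,"ty":0,"tz":0,"wx":0,"wy":0,"wz":0}]'

```text
clock: 15.28
position: [0.5266, -0.2931, 0.0827]
eef_rot: [-0.43, -3.111, -0.002]
force: [0.3, 0.2, -2.6]
grip_width: 0.0498
finger_force: 25.0
```

```bash
python3 - <<'E'
from h import *
to(.528,-.296,.018)
b,e=snap('side','x.png')
cv2.imwrite('pics/c5.png',cv2.resize(b[180:480,280:640],(720,600))[:,:,::-1])
E
```

```text
t 15.275 pos [ 0.5266 -0.2931  0.0827] F [ 0.3  0.2 -2.6] w 0.04981827437008795 24.999682581983507
cm [-0.22 -0.25  6.47] axes x,y,z [[-0.962, 0.272, 0.002], [0.272, 0.962, 0.001], [-0.001, 0.001, -1.0]]
tilt fix (deg, tool) [ 0.05 -0.09  0.  ]
```

View pics/c5.png

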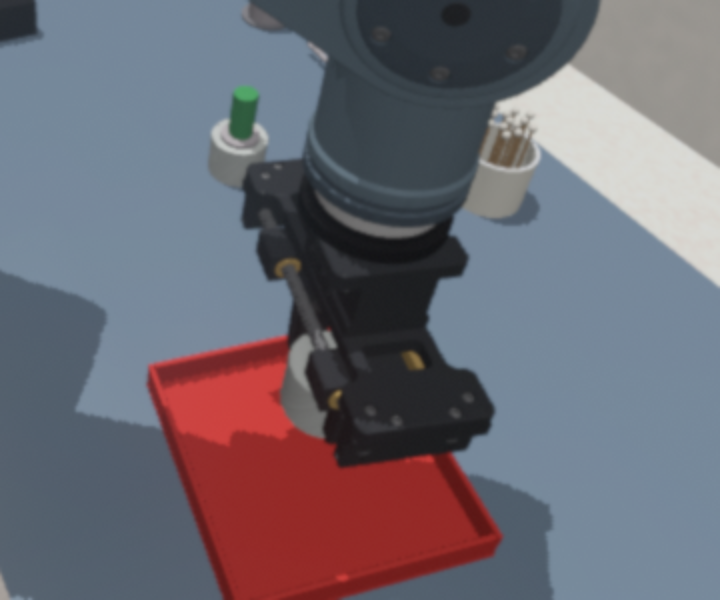

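The crop shows the sleeve held at (310,390) over the tray, the gauge still standing at (240,130). Lower gently.

Emit:
move_arm --rows '[{"grip":0.4,"tx":-0.2,"ty":-0.2,"tz":1.5,"wx":0,"wy":0,"wz":0},{"grip":0.4,"tx":0,"ty":0,"tz":1.5,"wx":0,"wy":0,"wz":0},{"grip":0.4,"tx":0,"ty":0,"tz":1.5,"wx":0,"wy":0,"wz":0},{"grip":0.4,"tx":0,"ty":0,"tz":1,"wx":0,"wy":0,"wz":0},{"grip":0.4,"tx":0,"ty":0,"tz":0.6,"wx":0,"wy":0,"wz":0},{"grip":0.4,"tx":0,"ty":0,"tz":0.2,"wx":0,"wy":0,"wz":0},{"grip":0.4,"tx":0,"ty":0,"tz":0,"wx":0,"wy":0,"wz":0},{"grip":0.4,"tx":0,"ty":0,"tz":0,"wx":0,"wy":0,"wz":0},{"grip":0.4,"tx":0,"ty":0,"tz":0,"wx":0,"wy":0,"wz":0}]'

```text
clock: 16.45
position: [0.5287, -0.2973, 0.0207]
eef_rot: [0.432, 3.111, -0.001]
force: [0.7, -0.3, -2.1]
grip_width: 0.0497
finger_force: 25.0
```

Emit:
move_arm --rows '[{"grip":0.4,"tx":0,"ty":0,"tz":0.1,"wx":0,"wy":0,"wz":0},{"grip":0.4,"tx":0,"ty":0,"tz":0.1,"wx":0,"wy":0,"wz":0},{"grip":0.4,"tx":0,"ty":0,"tz":0.1,"wx":0,"wy":0,"wz":0},{"grip":0.4,"tx":0,"ty":0,"tz":0,"wx":0,"wy":0,"wz":0},{"grip":0.4,"tx":0,"ty":0,"tz":0,"wx":0,"wy":0,"wz":0},{"grip":0.4,"tx":0,"ty":0,"tz":0,"wx":0,"wy":0,"wz":0}]'

```text
clock: 17.2
position: [0.5285, -0.2972, 0.0178]
eef_rot: [0.432, 3.112, -0.0]
force: [-2.7, 1.8, 6.2]
grip_width: 0.0501
finger_force: 25.0
```

Contact with the floor. Release, lift, and back away.

Emit:
move_arm --rows '[{"grip":0.85,"tx":0,"ty":0,"tz":0,"wx":0,"wy":0,"wz":0},{"grip":0.85,"tx":0,"ty":0,"tz":0,"wx":0,"wy":0,"wz":0},{"grip":0.85,"tx":0,"ty":0,"tz":0,"wx":0,"wy":0,"wz":0},{"grip":0.85,"tx":0,"ty":0,"tz":0,"wx":0,"wy":0,"wz":0},{"grip":0.85,"tx":0,"ty":0,"tz":-2,"wx":0,"wy":0,"wz":0},{"grip":0.85,"tx":0,"ty":0,"tz":-4,"wx":0,"wy":0,"wz":0},{"grip":0.85,"tx":0,"ty":0,"tz":-5,"wx":0,"wy":0,"wz":0},{"grip":0.85,"tx":0,"ty":0,"tz":-5,"wx":0,"wy":0,"wz":0},{"grip":0.85,"tx":0,"ty":0,"tz":-5,"wx":0,"wy":0,"wz":0},{"grip":0.85,"tx":0,"ty":0,"tz":-4,"wx":0,"wy":0,"wz":0},{"grip":0.85,"tx":0,"ty":0,"tz":0,"wx":0,"wy":0,"wz":0},{"grip":0.85,"tx":0,"ty":0,"tz":0,"wx":0,"wy":0,"wz":0}]'

```text
clock: 18.7
position: [0.5282, -0.2968, 0.2674]
eef_rot: [0.432, 3.112, -0.0]
force: [-0.1, -0.2, -0.0]
grip_width: 0.075
finger_force: 0.0
```

```bash
python3 - <<'E'
from h import *
b,e=snap('side')
to(.528,-.296,.018)
cv2.imwrite('pics/c6.png',cv2.resize(b[180:480,280:640],(720,600))[:,:,::-1])
E
```

```text
t 18.75 pos [ 0.5279 -0.2966  0.2664] F [-0.  -0.5 -0.2] w 0.07479932390590928 0.0
cm [-0.03  0.05 24.84] axes x,y,z [[-0.962, 0.272, 0.001], [0.272, 0.962, 0.001], [-0.001, 0.001, -1.0]]
tilt fix (deg, tool) [ 0.04 -0.08  0.  ]
```

View pics/c6.png

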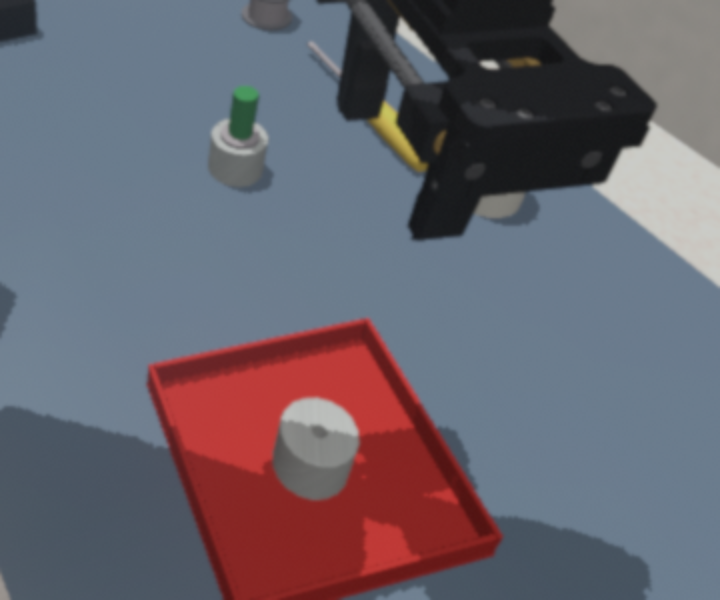

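The crop shows the narrow sleeve upright mid-tray at (317,450), the gauge home in the wide sleeve at (240,140), and the gripper clear of both.

```bash
python3 -c "
from rig import r
print(r.finish_job())"
```

```text
the job is handed in; nothing more can be done
None
```

I tried the gauge at the small bore (7 N contact), left it standing home in the wide sleeve, set the narrow sleeve upright in the red tray and handed the job in at about 19 s; the hand-in gave no verdict.

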